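# Put the calibration weights back in their case

## Robot

A 6-joint arm with a two-finger parallel gripper is mounted at the origin on the work surface. World frame = base frame: x ahead of the robot, y to its left, z up, the work surface at z = 0. Lengths are in mm, angles in rad, forces in N, time in s.
With the tool pointing down it reaches from about 350 to 875 mm from the base axis. Payload 4.2 kg.
Tool frame: the origin (TCP) lies at the very end of the fingers, on their centre line; the grasp point (between the pads) lies 19 mm behind it; z points along the fingers, y is the line along which they close (so a half turn about z gives the same grasp; the last joint's range is limited). The gripper opens to 85 mm and grips with 20 to 120 N. Pads are 22 mm wide; open, the fingers measure 114 mm over their backs; the gripper's body (76 mm by 85 mm) begins 54 mm behind the grasp point. The pads swing forward as they close: fully open they stand 13 mm farther back than shut.
Start: joints at [-0.943, 0.385, 0.008, 0, -1.194, -0.259], TCP at [225.324, -582.948, 191.712] pointing down, gripper open.
Joint ranges: [-3.14, 3.14], [-1.21, 2.06], [-1.07, 1.41], [-3.16, 2.05], [-2.99, -0.16], [-3.1, 3.1]. Speed limits (rad/s): [2.79, 2.79, 3.14, 3.14, 3.14, 3.14].

## Interface

Orientations are given as a unit quaternion [x, y, z, w].
In Python, from bench import arm, optics gives the robot as it stands. The module is installed in compiled form; this text tells all that it offers.
- The arm moves only by the tool step_arm, never from a script. Its argument "motion" is a list of rows, each an object with "dr": the turn, a rotation vector about the tool's x, y, z in units of 8 degrees (1.0 is 8 degrees), a list of three; "slide": the shift along the tool's x, y, z in mm, a list of three; "jaw": the finger opening in mm, from 0 to 85.4. A call has exactly 8 rows; each row is the pose to reach, as a shift and turn from the pose commanded when the call began, along the tool's axes at that moment; what a row does not reach only later rows make up. A row lasts 1/8 s, in which the tool goes at most 62.5 mm and 10.7 degrees, less where a joint would pass 70% of its speed; a pose out of reach is approached as far as the arm can. A call with a gripper value outside its range is refused whole. The fingers move at their own pace and stop on an object; the grip force is fixed at half the most. Time passes only in rows, so rows that repeat a pose let the fingers close, or fill a call up. It gives the time, the measured TCP pose, the force, the opening and the grip force at its end, in the units of the state.
- arm.read_state(): the state, without advancing time (a new reading comes with each control period).
- optics.get_image(name): name is "scene" or "top"; returns the picture (480x640x3 uint8, blue, green, red); there is no depth.
- optics.camera_info(name): a dict with "camera_matrix" (3x3 intrinsics, pixels), "view" (4x4, takes a point from world to camera coordinates). Camera axes: x right, y up, looking along -z (the intrinsics and any distortion apply to the point x, -y, -z); pixel columns grow to the right and rows downward; lengths in mm; the calibration is good to about 2 mm. A picture is of the moment at which its call begins. camera_info takes no time and is no camera call.
- arm.job_done(): hands the job in; it is judged then, once.
The state is a dict: "clock": time; "joints": joint angles; "joint_vel": joint speeds; "joint_efforts": joint torques, N m; "position": TCP position; "ee_rot": TCP orientation; "contact_force": force on the tool from outside, world axes, zero at the start; "wrist_torque": the same for the moment, N m; "gripper_width": finger opening in mm; "grasp_force": force on a finger pad.
Only numpy, scipy, OpenCV 4.12 (cv2) and the standard library are available. Lean on these libraries where they do the work, as an engineer would, in place of code of your own. Each camera call takes 0.05 s, during which the arm holds its last target. There are 200 camera calls.

## Task

Put the four steel weights away in the open weight case, in order of size along its row of wells: the largest weight standing in the largest well and so on down to the smallest in the smallest, each upright on the floor of its own well. Handle them with care: set them down rather than dropping them, do not tip them over or let them knock together, and leave the glass dish and the brush where they are.

Things in the scene. Friction and masses are not known exactly. Their poses are not given: they have to be found in the camera images.
- weight_500_center (a point): the largest of four polished steel knob weights (500 g), standing upright on a thin green-blue rubber mat 2 mm thick on the dark bench: plain cylindrical body 38 mm in diameter and 48 mm tall, then a short narrow neck and a knob 25 mm in diameter; 69 mm tall in all. This point is on its axis, half-way up (34.5 mm above its underside); z is up along its axis.
- weight_200_center (a point): the second largest of four polished steel knob weights (200 g), standing upright on a thin green-blue rubber mat 2 mm thick on the dark bench: plain cylindrical body 28 mm in diameter and 36 mm tall, then a short narrow neck and a knob 18.6 mm in diameter; 51 mm tall in all. This point is on its axis, half-way up (25.5 mm above its underside); z is up along its axis.
- weight_100_center (a point): the second smallest of four polished steel knob weights (100 g), standing upright on a thin green-blue rubber mat 2 mm thick on the dark bench: plain cylindrical body 22 mm in diameter and 29 mm tall, then a short narrow neck and a knob 15 mm in diameter; 41 mm tall in all. This point is on its axis, half-way up (20.5 mm above its underside); z is up along its axis.
- weight_50_center (a point): the smallest of four polished steel knob weights (50 g), standing upright on a thin green-blue rubber mat 2 mm thick on the dark bench: plain cylindrical body 18 mm in diameter and 21.5 mm tall, then a short narrow neck and a knob 12 mm in diameter; 32 mm tall in all. This point is on its axis, half-way up (16 mm above its underside); z is up along its axis.
- well_500_floor (a point): the largest of four round wells in one row in the black insert of the low beech weight case, 48 mm in diameter, 8 mm deep, with red felt floor: the place of the 500 g weight. This point is the centre of its floor, z up; the row runs along y, +y towards the largest well. The case is fixed, 92 by 240 mm, may lie any way round; its flat top is 26 mm above the bench.
- well_200_floor (a point): the second largest of four round wells in one row in the black insert of the low beech weight case, 38 mm in diameter, 8 mm deep, with red felt floor: the place of the 200 g weight. This point is the centre of its floor, z up; the row runs along y, +y towards the largest well. 58 mm from the largest well.
- well_100_floor (a point): the second smallest of four round wells in one row in the black insert of the low beech weight case, 32 mm in diameter, 8 mm deep, with red felt floor: the place of the 100 g weight. This point is the centre of its floor, z up; the row runs along y, +y towards the largest well. 54 mm from the second largest well. Fingers do not fit into a well beside its weight.
- well_50_floor (a point): the smallest of four round wells in one row in the black insert of the low beech weight case, 28 mm in diameter, 8 mm deep, with red felt floor: the place of the 50 g weight. This point is the centre of its floor, z up; the row runs along y, +y towards the largest well. 52 mm from the next well. Fingers do not fit into a well: grip a weight 9 mm or more above its underside.
- dish_center (a point): bystander: loose shallow glass dish, 90 mm across, 16 mm tall, standing on the bench; this point is on its axis, half-way up.
- brush_center (a point): bystander: loose dusting brush, about 170 mm long, lying on the bench; this point is near its middle, 8 mm up, its length along x.
There are look-alikes about, which are no part of the job. Leave any orange or turquoise look-alike of the part that bears weight_200_center alone.

How it is judged:
By the outcome, as a careful person would: the job done as asked, in the order asked, and still so for the second after the job is handed in, with the robot touching nothing.
It also fails if it takes over 106 s, if anything falls off the work surface, if the arm or the gripper's body presses on something with over 40 N, if the wrist force passes 120 N, or if a joint passes its speed limit or range.

## Working session

There is one attempt and no reset: what is moved stays moved. The work goes in short steps, Python scripts to look and compute and a tool call to move; the robot and the scene stay as the last step left them, time stands still between calls to the robot, and variables do not carry over. Pictures are saved under pics/ and viewed, at most 14 in all, crops included, and the job is handed in when it is done.

Besides the shell and the picture viewer there is one more tool, called after "Call:" as name(argument=value, ...), one argument or row to a line, values as JSON. step_arm: Moves the arm, as the interface text tells. Its arguments: {"type":"object","properties":{"motion":{"type":"array","items":{"type":"object","properties":{"dr":{"type":"array","items":{"type":"number"}},"slide":{"type":"array","items":{"type":"number"}},"jaw":{"type":"number"}}}}},"required":["motion"]}

```bash
mkdir -p pics
python3 - <<'E'
from bench import arm, optics
import cv2
for n in("scene","top"):
    cv2.imwrite(f"pics/{n}0.png",optics.get_image(n)); c=optics.camera_info(n); print(n,c)
print(arm.read_state())
E
```

```text
scene {'camera_matrix': array([[461.52505423,   0.        , 315.97935358],
       [  0.        , 461.52505423, 244.79416187],
       [  0.        ,   0.        ,   1.        ]]), 'view': array([[-3.09081934e-01,  9.51035389e-01,  2.15201877e-04,
         1.87219720e+02],
       [-7.08037156e-01, -2.30259737e-01,  6.67580587e-01,
         3.75929418e+02],
       [ 6.34942315e-01,  2.06184728e-01,  7.44537517e-01,
        -1.22508708e+03],
       [ 0.00000000e+00,  0.00000000e+00,  0.00000000e+00,
         1.00000000e+00]])}
top {'camera_matrix': array([[534.07355098,   0.        , 324.46735349],
       [  0.        , 534.07355098, 236.89738541],
       [  0.        ,   0.        ,   1.        ]]), 'view': array([[ 6.43172550e-03, -9.99977990e-01, -1.62870496e-03,
        -1.74785821e-01],
       [ 9.89673844e-01,  6.13220446e-03,  1.43206422e-01,
        -5.63621709e+02],
       [-1.43193283e-01, -2.53295110e-03,  9.89691501e-01,
        -1.14172991e+03],
       [ 0.00000000e+00,  0.00000000e+00,  0.00000000e+00,
         1.00000000e+00]])}
{'clock': 0.1, 'joints': array([-9.43405639e-01,  3.85475506e-01,  6.78131446e-03, -4.48512346e-04,
       -1.19403391e+00, -2.58616612e-01]), 'joint_vel': array([ 0.0013294 , -0.0012512 ,  0.00268543,  0.00165945, -0.00089625,
        0.00145843]), 'joint_efforts': array([-2.19789981e-03, -3.93316698e+01,  1.88928330e+01,  4.19796333e+00,
       -2.56633379e-03,  2.52903298e-06]), 'position': array([ 225.1026695 , -582.4086414 ,  190.73893827]), 'ee_rot': array([-1.83262600e-01,  9.83063499e-01,  9.62002193e-04, -2.25707934e-04]), 'contact_force': array([ 0.49837184,  0.63298377, -1.09427249]), 'wrist_torque': array([ 0.03167873, -0.01734054, -0.00160568]), 'grasp_force': 0.0, 'gripper_width': 85.59396412774745}
```

View pics/top0.png

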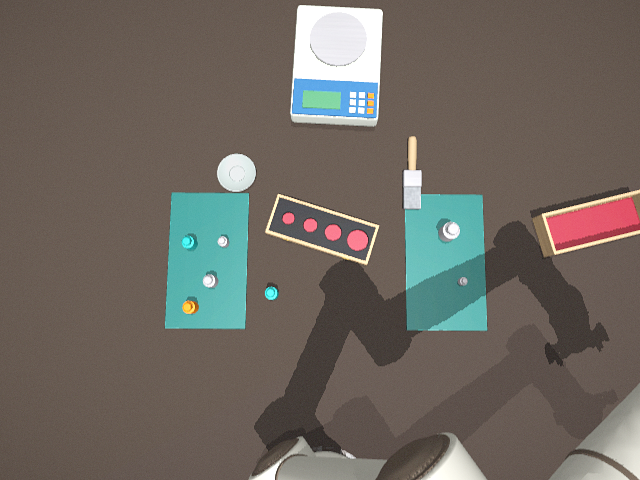

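View pics/scene0.png

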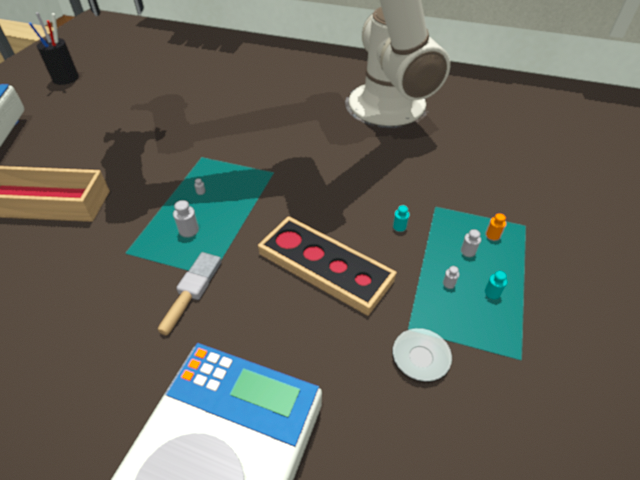

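Top view: the 500 g is at (450,231), the 50 g at (463,282), the 200 g at (209,281) and the 100 g at (223,241). The wells run from (288,218), the smallest, to (357,240), the largest. I'll zoom in and measure.

```bash
cat > h.py <<'E'
import numpy as np, cv2
from bench import arm, optics
def ray(n,u,v):
    c=optics.camera_info(n);K=c["camera_matrix"];V=c["view"];R=V[:3,:3]
    d=R.T@np.array([(u-K[0,2])/K[0,0],-(v-K[1,2])/K[1,1],-1.]); return -R.T@V[:3,3],d
def onz(n,u,v,z):
    o,d=ray(n,u,v); return (o+d*(z-o[2])/d[2])
def proj(n,p):
    c=optics.camera_info(n);K=c["camera_matrix"];V=c["view"]
    q=V[:3,:3]@np.asarray(p,float)+V[:3,3]
    return np.array([K[0,2]-K[0,0]*q[0]/q[2],K[1,2]+K[1,1]*q[1]/q[2]])
E
python3 - <<'E'
from h import *
T=cv2.imread("pics/top0.png");S=cv2.imread("pics/scene0.png")
for n,I in(("top",T),("scene",S)):
    h=cv2.cvtColor(I,cv2.COLOR_BGR2HSV)
    m=(((h[...,0]<8)|(h[...,0]>172))&(h[...,1]>150)&(h[...,2]>80)).astype(np.uint8)
    N,L,s,c=cv2.connectedComponentsWithStats(m)
    for i in range(1,N):
        if 50<s[i,4]<900: print(n,c[i].round(1),s[i],onz(n,*c[i],18).round(1))
def crop(I,c,w): 
    x,y=c; return cv2.resize(I[y-w:y+w,x-w:x+w],(200,200),interpolation=cv2.INTER_NEAREST)
a=np.hstack([crop(T,c,20) for c in((450,231),(209,281),(223,241),(463,282))])
b=np.hstack([crop(S,c,25) for c in((186,219),(472,243),(452,278),(199,187))])
cv2.imwrite("pics/z.png",np.vstack([a,b]))
E
```

```text
scene [51.  33.8] [47 21  9 25 54] [  -41.3 -1093.8    18. ]
scene [ 40.8 191.2] [  0 186  85  12 695] [ 588.1 -610.2   18. ]
scene [288.2 239.4] [276 231  26  18 345] [556.6 -71.1  18. ]
scene [313.2 252.9] [303 246  21  14 226] [574.  -15.7  18. ]
scene [337.7 266. ] [329 260  18  13 169] [590.1  36.   18. ]
scene [362.6 279.2] [355 274  16  11 137] [605.3  85.9  18. ]
```

View pics/z.png

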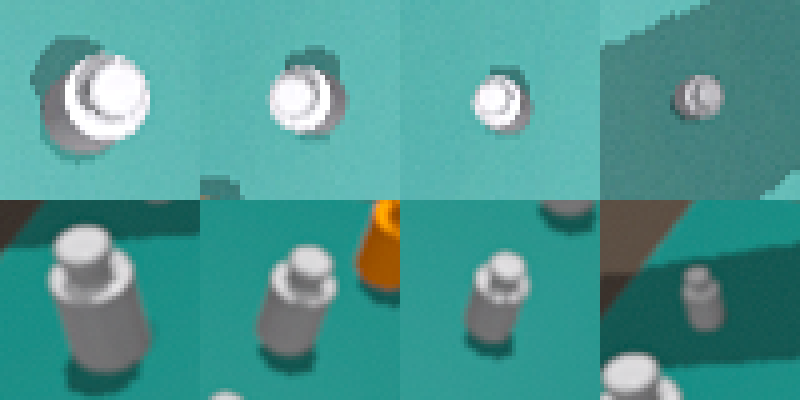

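Run:
```python
from h import *
T=cv2.imread("pics/top0.png")
h=cv2.cvtColor(T,cv2.COLOR_BGR2HSV)
m=(((h[...,0]<8)|(h[...,0]>165))&(h[...,1]>110)&(h[...,2]>80)).astype(np.uint8)
N,L,s,c=cv2.connectedComponentsWithStats(m)
P=[]
for i in range(1,N):
    if 50<s[i,4] and 270<c[i][0]<380: p=onz("top",*c[i],18);P.append(p[:2]);print(c[i].round(1),s[i],p.round(1))
P=np.array(P); print(np.linalg.norm(np.diff(P,axis=0),axis=1) if len(P)>1 else 0)
tk={500:(453.2,228.2,71,451,230,50),200:(207.4,280.2,53,208.6,280.4,38),100:(221.4,240.2,43,222.8,241,31),50:(463.8,280,34,462,281,23.5)}
sk={500:(181,203.5,71),200:(474,232,53),100:(453.5,268.5,43),50:(197.75,179.5,34)}
for k,v in tk.items(): print(k,onz("top",*v[:3]).round(1),onz("top",*v[3:]).round(1),onz("scene",*sk[k]).round(1))
# dish, silhouette bright parts
for n in("dish",):
    print(n,onz("top",236,173,16))
print("brush",onz("top",412,190,8),onz("top",413,137,8))
for q in((168,193),(247,194),(165,327),(245,328),(404,195),(487,330)): print(q,onz("top",*q,2).round())
for nm,q in(("orange",(189,307)),("tq",(188,242)),("tq2",(271,293))): print(nm,onz("top",*q,40).round())
```

```text
[288.1 217.8] [282 212  13  12 122] [610.2  86.3  18. ]
[309.8 224.6] [303 218  14  14 159] [594.8  36.8  18. ]
[332.6 232. ] [325 224  17  17 226] [578.3 -14.9  18. ]
[357.2 239.8] [347 230  21  21 360] [560.7 -70.3  18. ]
[51.82626708 54.28608096 58.10566558]
500 [ 579.9 -274.7   71. ] [ 579.3 -274.8   50. ] [ 578.1 -274.    71. ]
200 [465.5 256.3  53. ] [466.  256.9  38. ] [464.9 255.8  53. ]
100 [554.5 230.9  43. ] [554.3 230.1  31. ] [553.7 231.8  43. ]
50 [ 470.7 -303.7   34. ] [ 469.1 -302.3   23.5] [ 469.2 -304.2   34. ]
dish [714.43922282 207.93256918  16.        ]
brush [ 678.74749618 -197.50165566    8.        ] [ 805.59204141 -201.99893801    8.        ]
(168, 193) [670. 366.   2.]
(247, 194) [668. 183.   2.]
(165, 327) [364. 358.   2.]
(245, 328) [363. 180.   2.]
(404, 195) [ 668. -180.    2.]
(487, 330) [ 362. -360.    2.]
orange [408. 297.  40.]
tq [550. 305.  40.]
tq2 [439. 119.  40.]
```

```bash
cat > go.py <<'E'
import sys; from h import *
from scipy.spatial.transform import Rotation as R
t=np.array(list(map(float,sys.argv[1:4]))); yaw=np.radians(162.45)
y=np.array([np.cos(yaw),np.sin(yaw),0]); z=np.array([0,0,-1.]); D=np.c_[np.cross(y,z),y,z]
s=arm.read_state(); C=R.from_quat(s["ee_rot"])
print("slide",C.inv().apply(t-s["position"]).round(1),"dr",((C.inv()*R.from_matrix(D)).as_rotvec(degrees=True)/8).round(2),
 "t",s["clock"],"pos",s["position"].round(1),"F",s["contact_force"].round(1),"w",round(s["gripper_width"],1),"g",round(s["grasp_force"],1),"v",abs(s["joint_vel"]).max().round(3))
E
python3 go.py 579.3 -274.5 190
```

```text
slide [-441.4  159.6    1. ] dr [ 0.01  0.01 -6.42] t 0.1 pos [ 225.1 -582.4  190.7] F [ 0.5  0.6 -1.1] w 85.6 g 0.0 v 0.003
```

Call:
step_arm(
  motion=[
    {"dr": [0,0,-0.8],"slide": [-55,20,0],"jaw": 62},
    {"dr": [0,0,-1.6],"slide": [-110,40,0],"jaw": 62},
    {"dr": [0,0,-2.4],"slide": [-165,60,0],"jaw": 62},
    {"dr": [0,0,-3.2],"slide": [-221,80,0],"jaw": 62},
    {"dr": [0,0,-4],"slide": [-276,100,0],"jaw": 62},
    {"dr": [0,0,-4.8],"slide": [-331,120,0],"jaw": 62},
    {"dr": [0,0,-5.6],"slide": [-386,140,0],"jaw": 62},
    {"dr": [0,0,-6.4],"slide": [-441.4,159.6,0],"jaw": 62},
  ],
)

```text
clock: 1.1
position: [580.5, -273.3, 191.3]
ee_rot: [-0.592, 0.806, 0.0, -0.0]
contact_force: [0.5, -0.6, 0.8]
gripper_width: 61.6
grasp_force: 0.0
```

```bash
python3 go.py 579.3 -274.5 110
```

```text
slide [ 1.5  0.7 81.3] dr [0.01 0.   0.01] t 1.1 pos [ 580.5 -273.3  191.3] F [ 0.5 -0.6  0.8] w 61.6 g 0.0 v 0.614
```

Call:
step_arm(
  motion=[
    {"dr": [0,0,0],"slide": [0,0,30],"jaw": 62},
    {"dr": [0,0,0],"slide": [0,0,60],"jaw": 62},
    {"dr": [0,0,0],"slide": [0,0,80],"jaw": 62},
    {"dr": [0,0,0],"slide": [0,0,80],"jaw": 62},
    {"dr": [0,0,0],"slide": [0,0,80],"jaw": 62},
    {"dr": [0,0,0],"slide": [0,0,80],"jaw": 62},
    {"dr": [0,0,0],"slide": [0,0,80],"jaw": 62},
    {"dr": [0,0,0],"slide": [0,0,80],"jaw": 62},
  ],
)

```text
clock: 2.1
position: [579.6, -275.0, 112.2]
ee_rot: [-0.59, 0.807, -0.0, 0.0]
contact_force: [0.1, -0.9, -0.3]
gripper_width: 61.8
grasp_force: 0.0
```

```bash
python3 go.py 579.3 -274.5 17; python3 -c "
from h import *
T=optics.get_image('top');S=optics.get_image('scene')
cv2.imwrite('pics/a.png',np.hstack([cv2.resize(T[180:280,400:500],(400,400)),cv2.resize(S[140:240,130:230],(400,400))]))"
```

```text
slide [-0.4  0.5 95.2] dr [-0.01  0.   -0.02] t 2.1 pos [ 579.6 -275.   112.2] F [ 0.1 -0.9 -0.3] w 61.8 g 0.0 v 0.003
```

View pics/a.png

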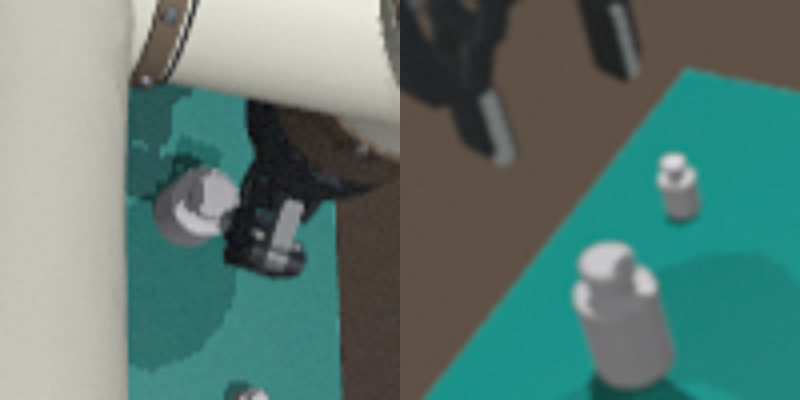

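The weight is where it was, at top (450,231). The fingertips show at about (172,169) midway in the scene view. I'll check that against the projected TCP.

```bash
python3 -c "
from h import *
for d in (0,10):
  p=np.array([579.6,-275.,112.2+d]);y=np.array([-.953,.301,0])*31
  for q in(p,p+y,p-y): print(proj('scene',q).round(1),proj('top',q).round(1))
"
```

```text
[175.1 187.1] [458.  225.2]
[187.7 178. ] [454.  239.2]
[162.  196.6] [462.1 211.3]
[173.8 182.8] [459.2 224.4]
[186.6 173.8] [455.1 238.5]
[160.5 192.3] [463.3 210.4]
```

```bash
python3 -c "
from h import *
T=optics.get_image('top');S=optics.get_image('scene')
p=np.array([579.6,-275.,112.2]);y=np.array([-.953,.301,0])*31
f=4
def mk(n,I,x,yy):
  c=cv2.resize(I[yy:yy+140,x:x+100],None,fx=f,fy=f)
  for q in(p,p+y,p-y):
    a=(proj(n,q)-[x,yy]+.5)*f; cv2.circle(c,tuple(int(v) for v in a),3,(0,0,255),-1)
  return c
cv2.imwrite('pics/b.png',np.hstack([mk('top',T,410,160),mk('scene',S,120,90)]))"
```

```text
(no output)
```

View pics/b.png

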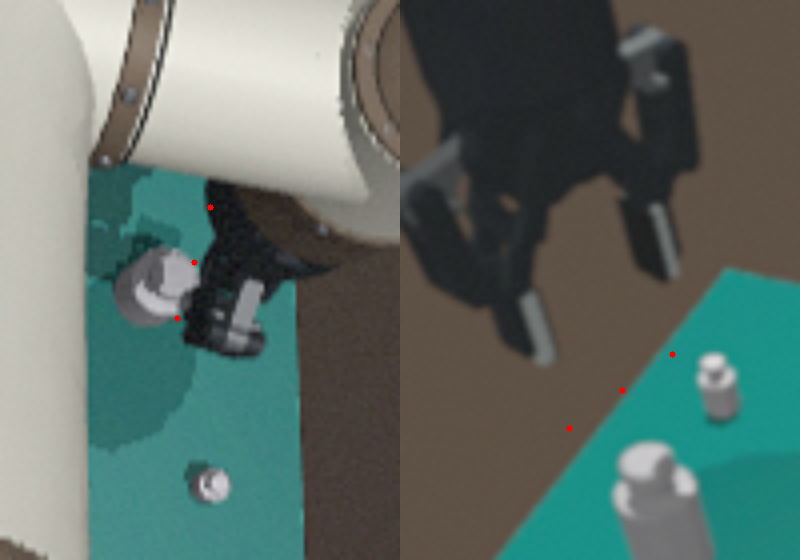

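The fingertips look about 20 px higher in the scene view than the projected TCP, so the reported pose and the camera may disagree. I'll check the other arm parts and the finger corners numerically before descending.

```bash
python3 -c "
from h import *
T=optics.get_image('top');S=optics.get_image('scene')
print(arm.read_state()['joints'].round(3), arm.read_state()['position'])
ty=np.array([-.953,.301,0]);tx=np.array([-.301,-.953,0])
for dz in(0,25,45):
  p=np.array([579.6,-275.,112.2+dz])
  for sy in(31,45.5):
    for sx in(-11,11): print(dz,sy,sx,'top',proj('top',p+ty*sy+tx*sx).round(1),'scene R',proj('scene',p+ty*sy+tx*sx).round(1),'scene L',proj('scene',p-ty*sy+tx*sx).round(1))
f=lambda I,x,y,w,h:cv2.resize(I[y:y+h,x:x+w],(400,600),interpolation=cv2.INTER_CUBIC)
a=f(T,450,210,40,60);b=f(S,150,125,50,75)
cv2.imwrite('pics/c.png',np.clip(np.hstack([a,b]).astype(float)*2,0,255).astype(np.uint8))"
```

```text
[-0.191  0.474 -0.059 -0.    -1.038 -0.117] [ 579.50186871 -274.95436371  111.68825708]
0 31 -11 top [448.9 237.6] scene R [192.  180.3] scene L [166.3 199. ]
0 31 11 top [459.1 240.8] scene R [183.5 175.8] scene L [157.7 194.1]
0 45.5 -11 top [446.9 244.2] scene R [197.7 176.1] scene L [159.9 203.6]
0 45.5 11 top [457.2 247.4] scene R [189.2 171.7] scene L [151.4 198.6]
25 31 -11 top [451.7 235.9] scene R [189.2 169.5] scene L [162.7 188.2]
25 31 11 top [462.1 239.1] scene R [180.5 165. ] scene L [154.  183.3]
25 45.5 -11 top [449.7 242.6] scene R [195.  165.3] scene L [156.2 192.8]
25 45.5 11 top [460.2 245.9] scene R [186.4 160.9] scene L [147.5 187.8]
45 31 -11 top [454.  234.4] scene R [186.8 160.5] scene L [159.8 179.2]
45 31 11 top [464.7 237.8] scene R [178.1 156. ] scene L [151.  174.3]
45 45.5 -11 top [452.  241.3] scene R [192.8 156.3] scene L [153.1 183.8]
45 45.5 11 top [462.7 244.6] scene R [184.1 151.9] scene L [144.3 178.8]
```

View pics/c.png

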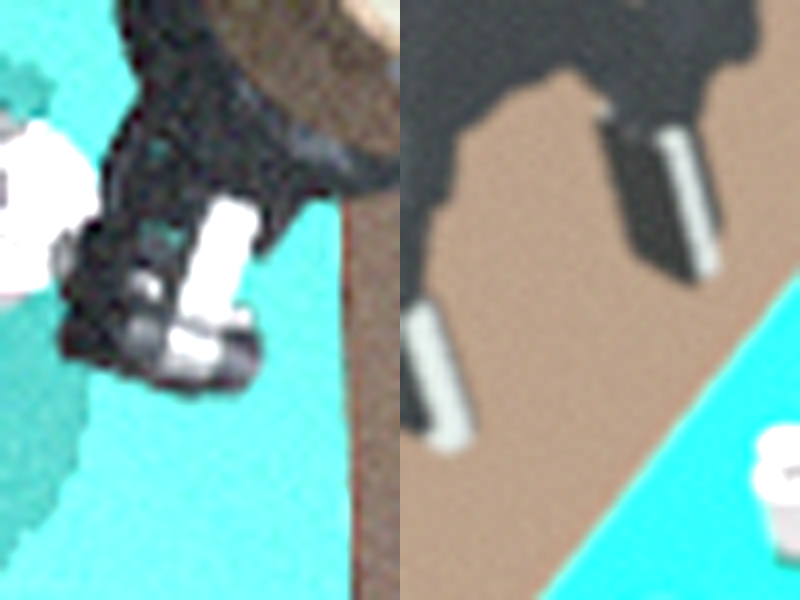

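The scene view shows the right finger's inner tip corners at (179.4,156) and (186.2,160.6). That matches tips about 45 mm above the reported TCP. I'll descend in part and look again.

Call:
step_arm(
  motion=[
    {"dr": [0,0,0],"slide": [0,0.5,20],"jaw": 62},
    {"dr": [0,0,0],"slide": [0,0.5,40],"jaw": 62},
    {"dr": [0,0,0],"slide": [0,0.5,55],"jaw": 62},
    {"dr": [0,0,0],"slide": [0,0.5,60],"jaw": 62},
    {"dr": [0,0,0],"slide": [0,0.5,60],"jaw": 62},
    {"dr": [0,0,0],"slide": [0,0.5,60],"jaw": 62},
    {"dr": [0,0,0],"slide": [0,0.5,60],"jaw": 62},
    {"dr": [0,0,0],"slide": [0,0.5,60],"jaw": 62},
  ],
)

```text
clock: 3.4
position: [579.3, -274.9, 52.2]
ee_rot: [-0.59, 0.807, -0.0, 0.0]
contact_force: [-0.4, 0.1, -0.0]
gripper_width: 61.8
grasp_force: 0.0
```

```bash
python3 go.py 579.3 -274.5 17;cat > look.py <<'E'
import sys; from h import *
# view tip prediction: name tx ty(crop top-left scene) ux uy(crop top-left top)
o,sx,sy,ux,uy=sys.argv[1],*map(int,sys.argv[2:6])
S=optics.get_image('scene');T=optics.get_image('top')
f=lambda I,x,y:cv2.resize(I[y:y+80,x:x+64],(400,500),interpolation=cv2.INTER_CUBIC)
cv2.imwrite(o,np.clip(np.hstack([f(T,ux,uy),f(S,sx,sy)])*1.5,0,255).astype(np.uint8))
E
python3 look.py pics/d.png 150 150 430 200
```

```text
slide [-0.4  0.1 35.2] dr [-0.01  0.   -0.01] t 3.4 pos [ 579.3 -274.9   52.2] F [-0.4  0.1 -0. ] w 61.8 g 0.0 v 0.003
```

View pics/d.png

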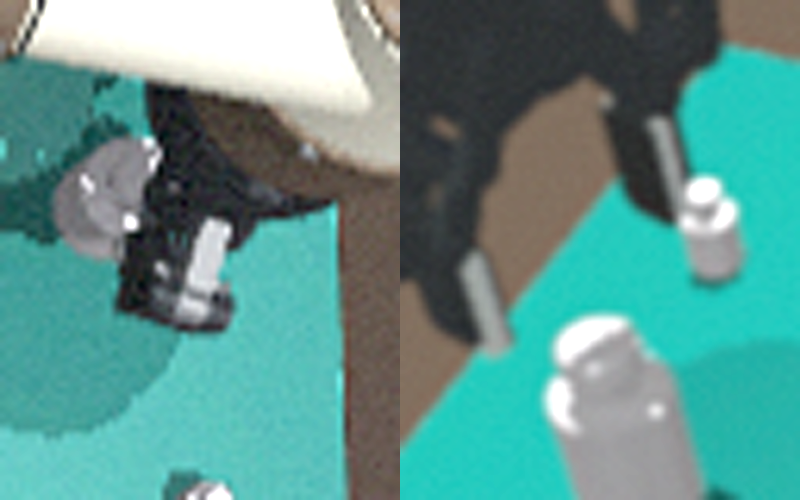

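The tips now sit just above the 500 g knob and centred, with scene mid about (179,195). They're still about 45 mm higher than reported. Going down another 40 mm is safe either way.

Call:
step_arm(
  motion=[
    {"dr": [0,0,0],"slide": [0,0,10],"jaw": 62},
    {"dr": [0,0,0],"slide": [0,0,20],"jaw": 62},
    {"dr": [0,0,0],"slide": [0,0,30],"jaw": 62},
    {"dr": [0,0,0],"slide": [0,0,36],"jaw": 62},
    {"dr": [0,0,0],"slide": [0,0,40],"jaw": 62},
    {"dr": [0,0,0],"slide": [0,0,40],"jaw": 62},
    {"dr": [0,0,0],"slide": [0,0,40],"jaw": 62},
    {"dr": [0,0,0],"slide": [0,0,40],"jaw": 62},
  ],
)

```text
clock: 4.5
position: [579.3, -274.9, 12.1]
ee_rot: [-0.59, 0.807, -0.0, 0.0]
contact_force: [0.2, -0.0, 1.0]
gripper_width: 62.1
grasp_force: 0.0
```

```bash
python3 go.py 579.3 -274.5 17;python3 look.py pics/e.png 150 160 430 200
```

```text
slide [-0.4  0.1 -4.9] dr [-0.01  0.   -0.01] t 4.5 pos [ 579.3 -274.9   12.1] F [ 0.2 -0.   1. ] w 62.1 g 0.0 v 0.003
```

View pics/e.png

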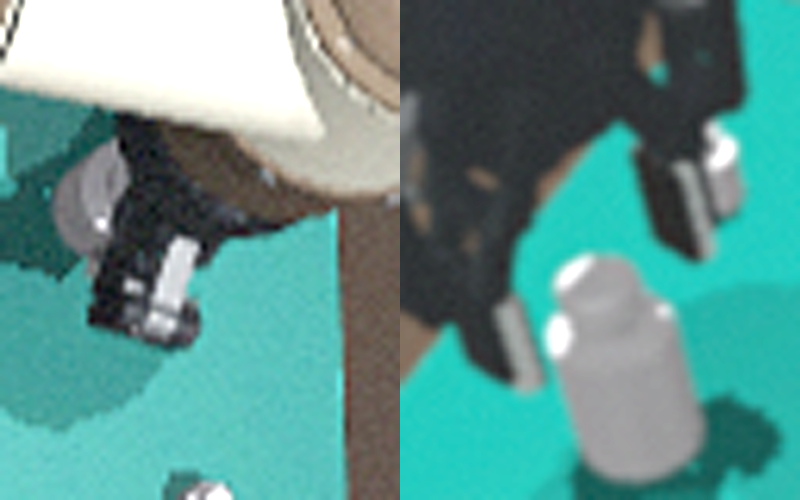

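```bash
python3 -c "
from h import *
ty=np.array([-.953,.301,0]);tx=np.array([-.301,-.953,0])
for z in(52.2,12.1):
 for dz in(35,45,55):
  p=np.array([579.3,-274.9,z+dz])
  print(z,dz,[ (sy,sx,proj('scene',p+ty*sy+tx*sx).round(1).tolist()) for sy,sx in((31,-11),(31,11),(-31,-11),(-45,-11))])
"
```

```text
52.2 35 [(31, -11, [194.8, 190.5]), (31, 11, [186.5, 186.0]), (-31, -11, [169.8, 209.3]), (-45, -11, [163.8, 213.7])]
52.2 45 [(31, -11, [193.7, 186.5]), (31, 11, [185.3, 181.9]), (-31, -11, [168.4, 205.2]), (-45, -11, [162.4, 209.6])]
52.2 55 [(31, -11, [192.6, 182.3]), (31, 11, [184.2, 177.8]), (-31, -11, [167.1, 201.0]), (-45, -11, [161.0, 205.5])]
12.1 35 [(31, -11, [198.8, 206.2]), (31, 11, [190.7, 201.7]), (-31, -11, [174.8, 224.9]), (-45, -11, [169.2, 229.3])]
12.1 45 [(31, -11, [197.8, 202.4]), (31, 11, [189.7, 197.9]), (-31, -11, [173.6, 221.1]), (-45, -11, [167.9, 225.5])]
12.1 55 [(31, -11, [196.8, 198.5]), (31, 11, [188.6, 194.0]), (-31, -11, [172.3, 217.2]), (-45, -11, [166.5, 221.7])]
```

Observed corners (196.4,201.3), (190,197.6) and (172.9,221.6) match the prediction with a purely vertical offset of about 46 mm. So the true tip z is the reported z plus 46. I'll descend to a true tip height of about 18 mm, watching the force.

Call:
step_arm(
  motion=[
    {"dr": [0,0,0],"slide": [0,0,6],"jaw": 62},
    {"dr": [0,0,0],"slide": [0,0,12],"jaw": 62},
    {"dr": [0,0,0],"slide": [0,0,18],"jaw": 62},
    {"dr": [0,0,0],"slide": [0,0,24],"jaw": 62},
    {"dr": [0,0,0],"slide": [0,0,28],"jaw": 62},
    {"dr": [0,0,0],"slide": [0,0,30],"jaw": 62},
    {"dr": [0,0,0],"slide": [0,0,30],"jaw": 62},
    {"dr": [0,0,0],"slide": [0,0,30],"jaw": 62},
  ],
)

```text
clock: 5.6
position: [579.2, -274.9, -18.0]
ee_rot: [-0.59, 0.807, -0.0, 0.0]
contact_force: [-0.5, 0.2, -0.3]
gripper_width: 61.9
grasp_force: 0.0
```

```bash
python3 go.py 579.3 -274.5 -28;python3 look.py pics/f.png 160 170 420 200
```

```text
slide [-0.4  0.1 10. ] dr [-0.   -0.   -0.01] t 5.6 pos [ 579.2 -274.9  -18. ] F [-0.5  0.2 -0.3] w 61.9 g 0.0 v 0.002
```

View pics/f.png

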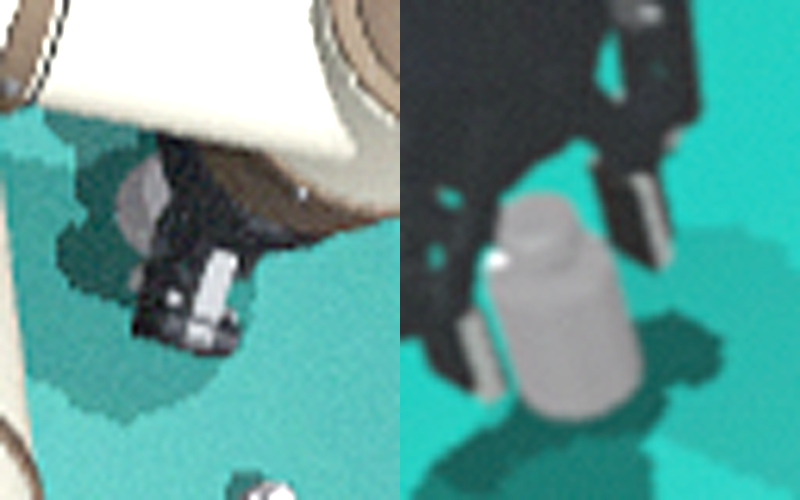

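Reported z is -18 with no force, so the height offset is real. The weight stands between the fingers. I'll go down 10 mm more and close.

Call:
step_arm(
  motion=[
    {"dr": [0,0,0],"slide": [0,0,5],"jaw": 62},
    {"dr": [0,0,0],"slide": [0,0,10],"jaw": 62},
    {"dr": [0,0,0],"slide": [0,0,10],"jaw": 52},
    {"dr": [0,0,0],"slide": [0,0,10],"jaw": 46},
    {"dr": [0,0,0],"slide": [0,0,10],"jaw": 42},
    {"dr": [0,0,0],"slide": [0,0,10],"jaw": 38},
    {"dr": [0,0,0],"slide": [0,0,10],"jaw": 32},
    {"dr": [0,0,0],"slide": [0,0,10],"jaw": 30},
  ],
)

```text
clock: 6.7
position: [578.7, -274.7, -27.9]
ee_rot: [-0.59, 0.807, 0.0, -0.0]
contact_force: [-2.1, 1.0, 2.4]
gripper_width: 36.4
grasp_force: 60.8
```

Call:
step_arm(
  motion=[
    {"dr": [0,0,0],"slide": [0,0,-4],"jaw": 30},
    {"dr": [0,0,0],"slide": [0,0,-14],"jaw": 30},
    {"dr": [0,0,0],"slide": [0,0,-30],"jaw": 30},
    {"dr": [0,0,0],"slide": [0,0,-50],"jaw": 30},
    {"dr": [0,0,0],"slide": [0,0,-70],"jaw": 30},
    {"dr": [0,0,0],"slide": [0,0,-85],"jaw": 30},
    {"dr": [0,0,0],"slide": [0,0,-90],"jaw": 30},
    {"dr": [0,0,0],"slide": [0,0,-90],"jaw": 30},
  ],
)

```text
clock: 7.7
position: [578.9, -274.7, 61.8]
ee_rot: [-0.59, 0.807, 0.0, 0.0]
contact_force: [-0.2, 0.1, -5.3]
gripper_width: 36.8
grasp_force: 60.5
```

```bash
python3 go.py 560.2 -70.6 62
```

```text
slide [-188.8   79.8   -0.2] dr [-0.    0.   -0.02] t 7.7 pos [ 578.9 -274.7   61.8] F [-0.2  0.1 -5.3] w 36.8 g 60.5 v 0.016
```

Call:
step_arm(
  motion=[
    {"dr": [0,0,0],"slide": [-15,6,0],"jaw": 30},
    {"dr": [0,0,0],"slide": [-45,19,0],"jaw": 30},
    {"dr": [0,0,0],"slide": [-82,35,0],"jaw": 30},
    {"dr": [0,0,0],"slide": [-120,51,0],"jaw": 30},
    {"dr": [0,0,0],"slide": [-155,66,0],"jaw": 30},
    {"dr": [0,0,0],"slide": [-180,76,0],"jaw": 30},
    {"dr": [0,0,0],"slide": [-188.8,79.8,0],"jaw": 30},
    {"dr": [0,0,0],"slide": [-188.8,79.8,0],"jaw": 30},
  ],
)

```text
clock: 8.7
position: [560.0, -70.0, 61.4]
ee_rot: [-0.591, 0.807, 0.0, -0.0]
contact_force: [0.5, -0.2, -4.6]
gripper_width: 36.9
grasp_force: 60.7
```

Call:
step_arm(
  motion=[
    {"dr": [0,0,0],"slide": [0,0,8],"jaw": 30},
    {"dr": [0,0,0],"slide": [0,0,20],"jaw": 30},
    {"dr": [0,0,0],"slide": [0,0,32],"jaw": 30},
    {"dr": [0,0,0],"slide": [0,0,42],"jaw": 30},
    {"dr": [0,0,0],"slide": [0,0,50],"jaw": 30},
    {"dr": [0,0,0],"slide": [0,0,54],"jaw": 30},
    {"dr": [0,0,0],"slide": [0,0,54],"jaw": 30},
    {"dr": [0,0,0],"slide": [0,0,54],"jaw": 30},
  ],
)

```text
clock: 9.7
position: [560.7, -70.6, 8.1]
ee_rot: [-0.59, 0.807, -0.0, 0.0]
contact_force: [-0.3, 0.1, -5.0]
gripper_width: 36.4
grasp_force: 60.7
```

```bash
python3 go.py 560.2 -70.6 -11.9;python3 look.py pics/g.png 255 190 330 200
```

```text
slide [ 0.1  0.5 20. ] dr [-0.01  0.   -0.01] t 9.7 pos [560.7 -70.6   8.1] F [-0.3  0.1 -5. ] w 36.4 g 60.7 v 0.004
```

View pics/g.png

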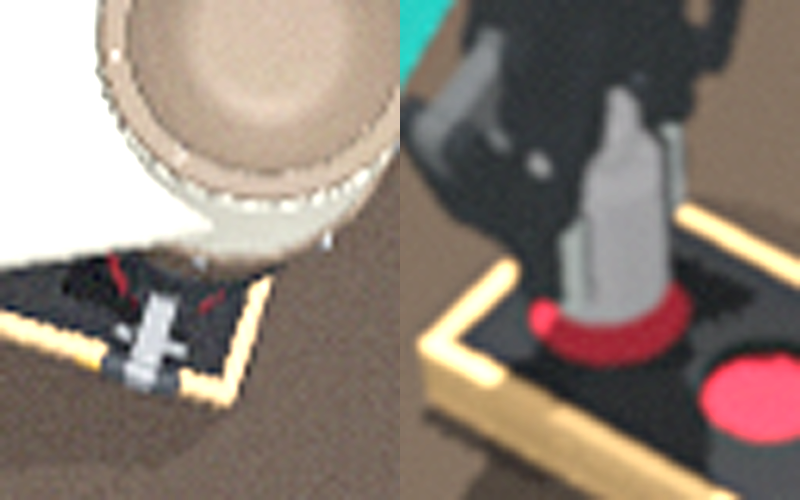

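```bash
python3 -c "
from h import *
f=lambda p:((proj('scene',p)-[255,190]+.5)*6.25+[400,0]).round(0)
for z in(18,26,38,45,86,107): print(z,f([560.2,-70.4,z]))
t=np.array([-.301,-.953,0])
s=np.array([0.206,-.635,0])  # horizontal right in image approx
R=np.array([-.309,.951,0])
for z in(38,50,80): print('edges',z,f(np.array([560.2,-70.4,z])+19*R),f(np.array([560.2,-70.4,z])-19*R))
print('knob edges',f(np.array([560.2,-70.4,98])+12.5*R),f(np.array([560.2,-70.4,98])-12.5*R))
"
```

```text
18 [609. 321.]
26 [608. 303.]
38 [606. 275.]
45 [605. 259.]
86 [598. 159.]
107 [595. 106.]
edges 38 [670. 275.] [542. 275.]
edges 50 [669. 247.] [539. 247.]
edges 80 [666. 174.] [533. 174.]
knob edges [641. 129.] [552. 129.]
```

The weight's right edge is at u 668 (predicted 670) and its bottom front at v ≈ 325 (predicted 323), so it's centred over its well. Lowering now.

Call:
step_arm(
  motion=[
    {"dr": [0,0,0],"slide": [0,0,5],"jaw": 30},
    {"dr": [0,0,0],"slide": [0,0,10],"jaw": 30},
    {"dr": [0,0,0],"slide": [0,0,14],"jaw": 30},
    {"dr": [0,0,0],"slide": [0,0,16.5],"jaw": 30},
    {"dr": [0,0,0],"slide": [0,0,18],"jaw": 30},
    {"dr": [0,0,0],"slide": [0,0,19],"jaw": 30},
    {"dr": [0,0,0],"slide": [0,0,19.5],"jaw": 30},
    {"dr": [0,0,0],"slide": [0,0,19.5],"jaw": 30},
  ],
)

```text
clock: 10.8
position: [560.4, -70.7, -11.7]
ee_rot: [-0.59, 0.807, -0.0, 0.0]
contact_force: [-0.3, -0.4, -5.5]
gripper_width: 37.0
grasp_force: 60.7
```

Call:
step_arm(
  motion=[
    {"dr": [0,0,0],"slide": [0,0,0.2],"jaw": 30},
    {"dr": [0,0,0],"slide": [0,0,0.4],"jaw": 30},
    {"dr": [0,0,0],"slide": [0,0,0.6],"jaw": 30},
    {"dr": [0,0,0],"slide": [0,0,0.8],"jaw": 30},
    {"dr": [0,0,0],"slide": [0,0,0.8],"jaw": 30},
    {"dr": [0,0,0],"slide": [0,0,0.8],"jaw": 30},
    {"dr": [0,0,0],"slide": [0,0,0.8],"jaw": 30},
    {"dr": [0,0,0],"slide": [0,0,0.8],"jaw": 30},
  ],
)

```text
clock: 11.8
position: [560.5, -70.7, -12.0]
ee_rot: [-0.59, 0.807, -0.0, 0.0]
contact_force: [-3.0, 0.9, 5.6]
gripper_width: 36.8
grasp_force: 61.7
```

Call:
step_arm(
  motion=[
    {"dr": [0,0,0],"slide": [0,0,0],"jaw": 40},
    {"dr": [0,0,0],"slide": [0,0,0],"jaw": 46},
    {"dr": [0,0,0],"slide": [0,0,0],"jaw": 54},
    {"dr": [0,0,0],"slide": [0,0,0],"jaw": 60},
    {"dr": [0,0,0],"slide": [0,0,0],"jaw": 60},
    {"dr": [0,0,0],"slide": [0,0,-15],"jaw": 60},
    {"dr": [0,0,0],"slide": [0,0,-40],"jaw": 60},
    {"dr": [0,0,0],"slide": [0,0,-80],"jaw": 60},
  ],
)

```text
clock: 12.8
position: [559.6, -70.8, 68.2]
ee_rot: [-0.59, 0.807, 0.0, -0.001]
contact_force: [0.5, 0.1, -0.3]
gripper_width: 59.9
grasp_force: 0.0
```

```bash
python3 go.py 465.5 256.3 70
```

```text
slide [-283.1  188.9   -1.7] dr [ 0.01 -0.01 -0.01] t 12.8 pos [559.6 -70.8  68.2] F [ 0.5  0.1 -0.3] w 59.9 g 0.0 v 0.735
```

Call:
step_arm(
  motion=[
    {"dr": [0,0,0],"slide": [-20,13,-12],"jaw": 50},
    {"dr": [0,0,0],"slide": [-65,43,-15],"jaw": 50},
    {"dr": [0,0,0],"slide": [-115,77,-15],"jaw": 50},
    {"dr": [0,0,0],"slide": [-165,110,-15],"jaw": 50},
    {"dr": [0,0,0],"slide": [-215,143,-10],"jaw": 50},
    {"dr": [0,0,0],"slide": [-260,173,0],"jaw": 50},
    {"dr": [0,0,0],"slide": [-283,189,5],"jaw": 50},
    {"dr": [0,0,0],"slide": [-283,189,15],"jaw": 50},
  ],
)

```text
clock: 13.8
position: [466.3, 258.7, 53.5]
ee_rot: [-0.592, 0.806, 0.0, 0.002]
contact_force: [0.1, 0.0, -0.5]
gripper_width: 50.0
grasp_force: 0.0
```

Call:
step_arm(
  motion=[
    {"dr": [0,0,0],"slide": [0,0,10],"jaw": 50},
    {"dr": [0,0,0],"slide": [0,0,25],"jaw": 50},
    {"dr": [0,0,0],"slide": [0,0,40],"jaw": 50},
    {"dr": [0,0,0],"slide": [0,0,48],"jaw": 50},
    {"dr": [0,0,0],"slide": [0,0,50],"jaw": 50},
    {"dr": [0,0,0],"slide": [0,0,50],"jaw": 50},
    {"dr": [0,0,0],"slide": [0,0,50],"jaw": 50},
    {"dr": [0,0,0],"slide": [0,0,50],"jaw": 50},
  ],
)

```text
clock: 14.8
position: [466.3, 256.6, 2.8]
ee_rot: [-0.59, 0.807, 0.0, 0.0]
contact_force: [-0.2, -0.7, 1.3]
gripper_width: 49.7
grasp_force: 0.0
```

```bash
python3 go.py 465.5 256.3 -27; python3 -c "
from h import *
for p in((465.5,256.3,53),(465.5,256.3,2)): print(proj('scene',p))";python3 look.py pics/i.png 445 190 190 230
```

```text
slide [ 0.5  0.7 29.8] dr [-0.    0.01 -0.01] t 14.8 pos [466.3 256.6   2.8] F [-0.2 -0.7  1.3] w 49.7 g 0.0 v 0.002
[474.24873088 232.27813712]
[467.37617004 250.77545349]
```

View pics/i.png

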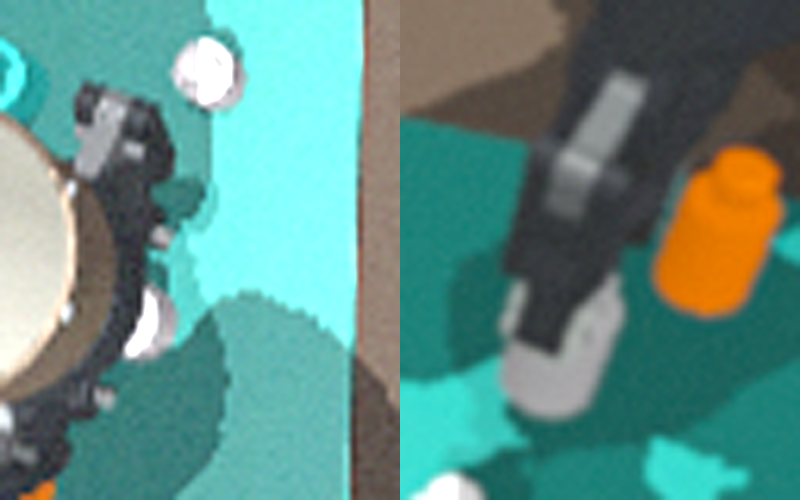

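The fingers are around the 200 g weight, but the far finger points at the orange look-alike at scene ≈ (500,225). I'll turn the gripper 60° away from it before going lower.

Call:
step_arm(
  motion=[
    {"dr": [0,0,-1.2],"slide": [0.5,0.7,0],"jaw": 46},
    {"dr": [0,0,-2.4],"slide": [0.5,0.7,0],"jaw": 46},
    {"dr": [0,0,-3.6],"slide": [0.5,0.7,0],"jaw": 46},
    {"dr": [0,0,-4.8],"slide": [0.5,0.7,0],"jaw": 46},
    {"dr": [0,0,-6],"slide": [0.5,0.7,0],"jaw": 46},
    {"dr": [0,0,-7.2],"slide": [0.5,0.7,0],"jaw": 46},
    {"dr": [0,0,-7.5],"slide": [0.5,0.7,0],"jaw": 46},
    {"dr": [0,0,-7.5],"slide": [0.5,0.7,0],"jaw": 46},
  ],
)

```text
clock: 15.9
position: [465.3, 256.1, 2.5]
ee_rot: [0.915, -0.404, 0.0, -0.0]
contact_force: [0.2, 0.4, 0.6]
gripper_width: 46.0
grasp_force: 0.0
```

```bash
python3 go.py 465.5 256.3 -26
```

```text
slide [-0.  -0.2 28.5] dr [-0.    0.    7.48] t 15.9 pos [465.3 256.1   2.5] F [0.2 0.4 0.6] w 46.0 g 0.0 v 0.01
```

Call:
step_arm(
  motion=[
    {"dr": [0,0,0],"slide": [0,0,10],"jaw": 46},
    {"dr": [0,0,0],"slide": [0,0,20],"jaw": 46},
    {"dr": [0,0,0],"slide": [0,0,26],"jaw": 46},
    {"dr": [0,0,0],"slide": [0,0,28],"jaw": 46},
    {"dr": [0,0,0],"slide": [0,0,28],"jaw": 40},
    {"dr": [0,0,0],"slide": [0,0,28],"jaw": 34},
    {"dr": [0,0,0],"slide": [0,0,28],"jaw": 28},
    {"dr": [0,0,0],"slide": [0,0,28],"jaw": 20},
  ],
)

```text
clock: 16.9
position: [465.7, 256.4, -25.0]
ee_rot: [0.915, -0.404, 0.0, -0.001]
contact_force: [-1.0, -1.0, 3.4]
gripper_width: 25.9
grasp_force: 59.0
```

Call:
step_arm(
  motion=[
    {"dr": [0,0,0],"slide": [0,0,0],"jaw": 20},
    {"dr": [0,0,0],"slide": [0,0,-4],"jaw": 20},
    {"dr": [0,0,0],"slide": [0,0,-15],"jaw": 20},
    {"dr": [0,0,0],"slide": [0,0,-35],"jaw": 20},
    {"dr": [0,0,0],"slide": [0,0,-60],"jaw": 20},
    {"dr": [0,0,0],"slide": [0,0,-80],"jaw": 20},
    {"dr": [0,0,0],"slide": [0,0,-90],"jaw": 20},
    {"dr": [0,0,0],"slide": [0,0,-90],"jaw": 20},
  ],
)

```text
clock: 17.9
position: [465.4, 256.2, 64.9]
ee_rot: [0.915, -0.404, 0.0, -0.001]
contact_force: [-0.2, -0.8, -1.9]
gripper_width: 25.9
grasp_force: 59.1
```

```bash
python3 go.py 577.6 -15.1 64
```

```text
slide [276.2  99.7   0.8] dr [-0.01  0.01  7.48] t 17.9 pos [465.4 256.2  64.9] F [-0.2 -0.8 -1.9] w 25.9 g 59.1 v 0.023
```

Call:
step_arm(
  motion=[
    {"dr": [0,0,0.9],"slide": [20,7,0],"jaw": 20},
    {"dr": [0,0,2.1],"slide": [65,23,0],"jaw": 20},
    {"dr": [0,0,3.3],"slide": [115,41,0],"jaw": 20},
    {"dr": [0,0,4.5],"slide": [165,59,0],"jaw": 20},
    {"dr": [0,0,5.7],"slide": [215,77,0],"jaw": 20},
    {"dr": [0,0,6.8],"slide": [255,92,0],"jaw": 20},
    {"dr": [0,0,7.5],"slide": [276.2,99.7,0],"jaw": 20},
    {"dr": [0,0,7.5],"slide": [276.2,99.7,0],"jaw": 20},
  ],
)

```text
clock: 18.9
position: [576.9, -16.9, 62.8]
ee_rot: [-0.589, 0.808, 0.001, -0.001]
contact_force: [-0.2, 0.9, -2.3]
gripper_width: 25.6
grasp_force: 59.2
```

Call:
step_arm(
  motion=[
    {"dr": [0,0,0],"slide": [0,0,0],"jaw": 20},
    {"dr": [0,0,0],"slide": [0,0,10],"jaw": 20},
    {"dr": [0,0,0],"slide": [0,0,25],"jaw": 20},
    {"dr": [0,0,0],"slide": [0,0,40],"jaw": 20},
    {"dr": [0,0,0],"slide": [0,0,50],"jaw": 20},
    {"dr": [0,0,0],"slide": [0,0,54],"jaw": 20},
    {"dr": [0,0,0],"slide": [0,0,54],"jaw": 20},
    {"dr": [0,0,0],"slide": [0,0,54],"jaw": 20},
  ],
)

```text
clock: 19.9
position: [578.1, -15.2, 10.9]
ee_rot: [-0.59, 0.807, -0.0, 0.001]
contact_force: [0.7, -0.1, -1.2]
gripper_width: 26.4
grasp_force: 59.2
```

```bash
python3 go.py 577.6 -15.1 -9; python3 look.py pics/j.png 275 195 290 190; python3 -c "
from h import *
f=lambda p:((proj('scene',p)-[275,195]+.5)*6.25+[400,0]).round(0)
R=np.array([-.309,.951,0]);W=np.array([577.6,-15.1,0]);zb=11.2+27
for q in (W+[0,0,18],W+[0,0,zb],W+[0,0,zb+20]+14*R,W+[0,0,zb+20]-14*R,W+[0,0,zb]+np.array([.95,.31,0])*14):print(f(q))"
```

```text
slide [ 0.   0.5 19.9] dr [-0.01  0.   -0.01] t 19.9 pos [578.1 -15.2  10.9] F [ 0.7 -0.1 -1.2] w 26.4 g 59.2 v 0.005
[640. 374.]
[640. 328.]
[689. 282.]
[590. 282.]
[639. 365.]
```

View pics/j.png

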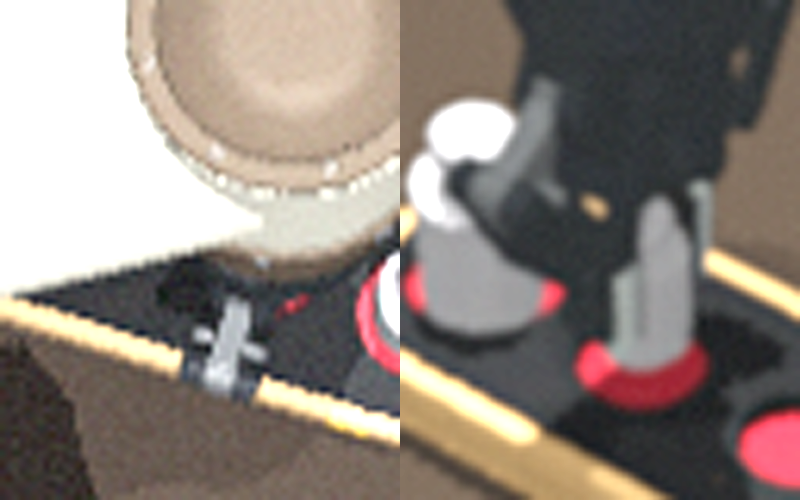

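The 500 g stands in its well, and the 200 g is centred over its own (right edge 692 vs 689 predicted). Lowering it.

Call:
step_arm(
  motion=[
    {"dr": [0,0,0],"slide": [0,0.4,6],"jaw": 20},
    {"dr": [0,0,0],"slide": [0,0.4,12],"jaw": 20},
    {"dr": [0,0,0],"slide": [0,0.4,16],"jaw": 20},
    {"dr": [0,0,0],"slide": [0,0.4,18.5],"jaw": 20},
    {"dr": [0,0,0],"slide": [0,0.4,19.2],"jaw": 20},
    {"dr": [0,0,0],"slide": [0,0.4,19.6],"jaw": 20},
    {"dr": [0,0,0],"slide": [0,0.4,19.9],"jaw": 20},
    {"dr": [0,0,0],"slide": [0,0.4,19.9],"jaw": 20},
  ],
)

```text
clock: 21.0
position: [577.0, -15.2, -9.0]
ee_rot: [-0.59, 0.807, 0.0, -0.0]
contact_force: [-3.3, -0.1, 4.2]
gripper_width: 26.3
grasp_force: 59.7
```

```bash
python3 go.py 577.6 -15.1 -9
```

```text
slide [-0.3 -0.5  0. ] dr [ 0.   -0.   -0.01] t 21.0 pos [577.  -15.2  -9. ] F [-3.3 -0.1  4.2] w 26.3 g 59.7 v 0.002
```

Call:
step_arm(
  motion=[
    {"dr": [0,0,0],"slide": [0,0,0],"jaw": 30},
    {"dr": [0,0,0],"slide": [0,0,0],"jaw": 36},
    {"dr": [0,0,0],"slide": [0,0,0],"jaw": 42},
    {"dr": [0,0,0],"slide": [0,0,0],"jaw": 46},
    {"dr": [0,0,0],"slide": [0,0,0],"jaw": 46},
    {"dr": [0,0,0],"slide": [0,0,-15],"jaw": 46},
    {"dr": [0,0,0],"slide": [0,0,-40],"jaw": 46},
    {"dr": [0,0,0],"slide": [0,0,-75],"jaw": 46},
  ],
)

```text
clock: 22.0
position: [576.8, -15.2, 66.6]
ee_rot: [-0.59, 0.807, 0.0, -0.0]
contact_force: [1.0, 0.0, -0.4]
gripper_width: 46.1
grasp_force: 0.0
```

```bash
python3 go.py 554.3 230.8 50
```

```text
slide [-227.6   96.1   16.6] dr [ 0.01 -0.   -0.01] t 22.0 pos [576.8 -15.2  66.6] F [ 1.   0.  -0.4] w 46.1 g 0.0 v 0.63
```

Call:
step_arm(
  motion=[
    {"dr": [0,0,0],"slide": [-15,6,-8],"jaw": 42},
    {"dr": [0,0,0],"slide": [-50,21,-8],"jaw": 42},
    {"dr": [0,0,0],"slide": [-95,40,-5],"jaw": 42},
    {"dr": [0,0,0],"slide": [-140,59,0],"jaw": 42},
    {"dr": [0,0,0],"slide": [-185,78,5],"jaw": 42},
    {"dr": [0,0,0],"slide": [-215,91,10],"jaw": 42},
    {"dr": [0,0,0],"slide": [-227.6,96.1,20],"jaw": 42},
    {"dr": [0,0,0],"slide": [-227.6,96.1,35],"jaw": 42},
  ],
)

```text
clock: 23.0
position: [554.5, 231.6, 29.9]
ee_rot: [-0.591, 0.807, 0.0, 0.0]
contact_force: [-0.2, -0.4, -0.0]
gripper_width: 42.1
grasp_force: 0.0
```

Call:
step_arm(
  motion=[
    {"dr": [0,0,0],"slide": [0,0,10],"jaw": 42},
    {"dr": [0,0,0],"slide": [0,0,20],"jaw": 42},
    {"dr": [0,0,0],"slide": [0,0,25],"jaw": 42},
    {"dr": [0,0,0],"slide": [0,0,25],"jaw": 42},
    {"dr": [0,0,0],"slide": [0,0,25],"jaw": 42},
    {"dr": [0,0,0],"slide": [0,0,25],"jaw": 42},
    {"dr": [0,0,0],"slide": [0,0,25],"jaw": 42},
    {"dr": [0,0,0],"slide": [0,0,25],"jaw": 42},
  ],
)

```text
clock: 24.0
position: [554.8, 231.0, 5.7]
ee_rot: [-0.59, 0.807, 0.0, 0.0]
contact_force: [0.1, -0.4, -0.1]
gripper_width: 42.1
grasp_force: 0.0
```

```bash
python3 go.py 554.3 230.8 -28; python3 look.py pics/k.png 420 220 190 190;python3 -c "
from h import *
f=lambda p:((proj('scene',p)-[420,220]+.5)*6.25+[400,0]).round(0)
ty=np.array([-.953,.301,0]);tx=np.array([-.301,-.953,0]);W=np.array([554.3,230.8,0])
for z in(52,48):print([f(W+[0,0,z]-ty*32+tx*s) for s in(-11,11)], [f(W+[0,0,z]+ty*21+tx*s) for s in(-11,11)])"
```

```text
slide [ 0.4  0.4 33.7] dr [-0.    0.   -0.01] t 24.0 pos [554.8 231.    5.7] F [ 0.1 -0.4 -0.1] w 42.1 g 0.0 v 0.002
[array([604., 381.]), array([528., 343.])] [array([685., 256.]), array([611., 221.])]
[array([601., 390.]), array([525., 352.])] [array([682., 266.]), array([608., 230.])]
```

View pics/k.png

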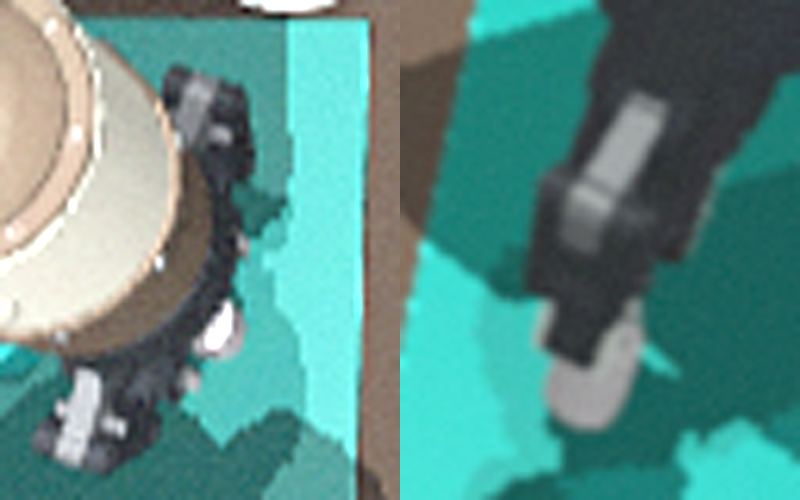

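The near finger is in front of the 100 g weight, as predicted, at crop ≈ (570,355). The turquoise look-alike is clear. Descend and grip.

Call:
step_arm(
  motion=[
    {"dr": [0,0,0],"slide": [0.4,0.4,12],"jaw": 40},
    {"dr": [0,0,0],"slide": [0.4,0.4,24],"jaw": 40},
    {"dr": [0,0,0],"slide": [0.4,0.4,32],"jaw": 40},
    {"dr": [0,0,0],"slide": [0.4,0.4,33.5],"jaw": 40},
    {"dr": [0,0,0],"slide": [0.4,0.4,33.5],"jaw": 34},
    {"dr": [0,0,0],"slide": [0.4,0.4,33.5],"jaw": 28},
    {"dr": [0,0,0],"slide": [0.4,0.4,33.5],"jaw": 22},
    {"dr": [0,0,0],"slide": [0.4,0.4,33.5],"jaw": 14},
  ],
)

```text
clock: 25.1
position: [554.4, 230.8, -27.4]
ee_rot: [-0.59, 0.807, -0.0, 0.0]
contact_force: [-1.0, -0.7, 2.3]
gripper_width: 19.7
grasp_force: 58.7
```

Call:
step_arm(
  motion=[
    {"dr": [0,0,0],"slide": [0,0,0],"jaw": 14},
    {"dr": [0,0,0],"slide": [0,0,-4],"jaw": 14},
    {"dr": [0,0,0],"slide": [0,0,-15],"jaw": 14},
    {"dr": [0,0,0],"slide": [0,0,-35],"jaw": 14},
    {"dr": [0,0,0],"slide": [0,0,-60],"jaw": 14},
    {"dr": [0,0,0],"slide": [0,0,-80],"jaw": 14},
    {"dr": [0,0,0],"slide": [0,0,-90],"jaw": 14},
    {"dr": [0,0,0],"slide": [0,0,-90],"jaw": 14},
  ],
)

```text
clock: 26.1
position: [554.5, 230.8, 62.7]
ee_rot: [-0.59, 0.807, 0.0, 0.001]
contact_force: [0.2, -0.2, -1.6]
gripper_width: 19.8
grasp_force: 58.7
```

```bash
python3 go.py 594.2 36.6 62
```

```text
slide [173.  -96.8   0.6] dr [-0.01  0.01 -0.02] t 26.1 pos [554.5 230.8  62.7] F [ 0.2 -0.2 -1.6] w 19.8 g 58.7 v 0.024
```

Call:
step_arm(
  motion=[
    {"dr": [0,0,0],"slide": [12,-7,0],"jaw": 14},
    {"dr": [0,0,0],"slide": [40,-22,0],"jaw": 14},
    {"dr": [0,0,0],"slide": [78,-44,0],"jaw": 14},
    {"dr": [0,0,0],"slide": [115,-64,0],"jaw": 14},
    {"dr": [0,0,0],"slide": [148,-83,0],"jaw": 14},
    {"dr": [0,0,0],"slide": [168,-94,0],"jaw": 14},
    {"dr": [0,0,0],"slide": [173,-96.8,0],"jaw": 14},
    {"dr": [0,0,0],"slide": [173,-96.8,0],"jaw": 14},
  ],
)

```text
clock: 27.1
position: [593.5, 35.8, 61.3]
ee_rot: [-0.59, 0.808, 0.0, -0.001]
contact_force: [0.5, -0.4, -1.8]
gripper_width: 19.6
grasp_force: 58.7
```

Call:
step_arm(
  motion=[
    {"dr": [0,0,0],"slide": [0,0,0],"jaw": 14},
    {"dr": [0,0,0],"slide": [0,0,10],"jaw": 14},
    {"dr": [0,0,0],"slide": [0,0,25],"jaw": 14},
    {"dr": [0,0,0],"slide": [0,0,40],"jaw": 14},
    {"dr": [0,0,0],"slide": [0,0,50],"jaw": 14},
    {"dr": [0,0,0],"slide": [0,0,54],"jaw": 14},
    {"dr": [0,0,0],"slide": [0,0,54],"jaw": 14},
    {"dr": [0,0,0],"slide": [0,0,54],"jaw": 14},
  ],
)

```text
clock: 28.1
position: [594.4, 36.5, 8.5]
ee_rot: [-0.59, 0.807, -0.0, 0.001]
contact_force: [0.0, 0.2, -0.7]
gripper_width: 19.6
grasp_force: 58.7
```

```bash
python3 go.py 594.2 36.6 -11.5; python3 -c "
from h import *
S=optics.get_image('scene');cv2.imwrite('pics/l.png',S)
W=np.array([594.2,36.6,0]);R=np.array([-.309,.951,0])
z=2+8.3+27.5
print(proj('scene',W+[0,0,z]),proj('scene',W+[0,0,z+8]+11*R),proj('scene',W+[0,0,z+8]-11*R),proj('scene',W+[0,0,z]+np.array([.95,.31,0])*11))
v=int(round(proj('scene',W+[0,0,z+8])[1]))
g=cv2.cvtColor(S,cv2.COLOR_BGR2GRAY); print(v); print(S[v,322:356].tolist()); u=int(round(proj('scene',W+[0,0,z])[0])); print(u,S[v:v+24,u].tolist())"
```

```text
slide [-0.   0.3 20. ] dr [-0.01  0.   -0.01] t 28.1 pos [594.4  36.5   8.5] F [ 0.   0.2 -0.7] w 19.6 g 58.7 v 0.004
[337.79030817 260.69476659] [344.24952095 257.75593075] [331.65534728 257.75353411] [337.99671489 265.5332342 ]
258
[[57, 55, 57], [54, 54, 49], [53, 54, 48], [50, 50, 48], [51, 50, 49], [44, 44, 41], [38, 37, 34], [37, 37, 33], [37, 36, 32], [36, 37, 32], [36, 34, 33], [38, 36, 33], [33, 31, 28], [44, 45, 41], [80, 81, 78], [104, 107, 103], [111, 114, 109], [102, 104, 100], [93, 93, 92], [98, 98, 97], [106, 104, 105], [105, 104, 104], [92, 91, 92], [63, 62, 61], [40, 39, 38], [35, 34, 32], [31, 28, 29], [36, 34, 32], [32, 28, 27], [28, 28, 26], [42, 39, 40], [49, 48, 47], [51, 50, 47], [49, 47, 45]]
338 [[111, 114, 109], [110, 114, 108], [112, 115, 111], [110, 112, 108], [110, 112, 107], [112, 114, 108], [113, 113, 108], [107, 106, 108], [77, 75, 107], [42, 35, 105], [37, 27, 108], [34, 27, 106], [37, 28, 109], [35, 27, 104], [29, 26, 72], [25, 25, 34], [28, 25, 22], [25, 25, 23], [31, 30, 28], [31, 29, 29], [32, 29, 27], [32, 29, 29], [30, 29, 29], [33, 31, 30]]
```

Right edge 345 (predicted 344.2) and bottom 266 (predicted 265.5), so it's centred. Lowering.

Call:
step_arm(
  motion=[
    {"dr": [0,0,0],"slide": [0,0.3,6],"jaw": 14},
    {"dr": [0,0,0],"slide": [0,0.3,12],"jaw": 14},
    {"dr": [0,0,0],"slide": [0,0.3,16],"jaw": 14},
    {"dr": [0,0,0],"slide": [0,0.3,18.5],"jaw": 14},
    {"dr": [0,0,0],"slide": [0,0.3,19.2],"jaw": 14},
    {"dr": [0,0,0],"slide": [0,0.3,19.6],"jaw": 14},
    {"dr": [0,0,0],"slide": [0,0.3,19.9],"jaw": 14},
    {"dr": [0,0,0],"slide": [0,0.3,19.9],"jaw": 14},
  ],
)

```text
clock: 29.15
position: [593.6, 36.5, -11.4]
ee_rot: [-0.59, 0.807, -0.0, -0.0]
contact_force: [-2.1, 0.7, 3.8]
gripper_width: 19.6
grasp_force: 59.1
```

Seated. Release, and go up.

Call:
step_arm(
  motion=[
    {"dr": [0,0,0],"slide": [0,0,0],"jaw": 24},
    {"dr": [0,0,0],"slide": [0,0,0],"jaw": 30},
    {"dr": [0,0,0],"slide": [0,0,0],"jaw": 36},
    {"dr": [0,0,0],"slide": [0,0,0],"jaw": 40},
    {"dr": [0,0,0],"slide": [0,0,0],"jaw": 40},
    {"dr": [0,0,0],"slide": [0,0,-15],"jaw": 40},
    {"dr": [0,0,0],"slide": [0,0,-45],"jaw": 40},
    {"dr": [0,0,0],"slide": [0,0,-95],"jaw": 40},
  ],
)

```text
clock: 30.15
position: [592.6, 36.2, 83.6]
ee_rot: [-0.59, 0.807, 0.001, -0.001]
contact_force: [1.6, 0.9, -0.2]
gripper_width: 39.6
grasp_force: 0.0
```

```bash
python3 go.py 469.6 -303.6 90; python3 -c "
from h import *
from h import *
S=optics.get_image('scene');T=optics.get_image('top');cv2.imwrite('pics/m.png',np.vstack([S[140:290,180:400],T[190:340,380:600]]))
h=cv2.cvtColor(T,cv2.COLOR_BGR2HSV)[265:300,445:482]; m=(h[...,1]<70).astype(np.uint8)
N,L,s,c=cv2.connectedComponentsWithStats(m);print(s[1:],c[1:]+[445,265])"
```

```text
slide [361.1  14.1  -5.7] dr [ 0.02 -0.01 -0.02] t 30.15 pos [592.6  36.2  83.6] F [ 1.6  0.9 -0.2] w 39.6 g 0.0 v 0.882
[[13 12 10  9 74]] [[462.37837838 281.        ]]
```

View pics/m.png

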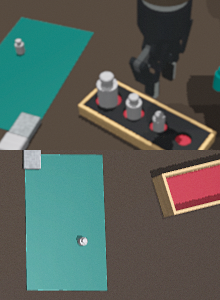

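The 500, 200 and 100 g weights stand in their wells. The 50 g weight is at top (462.4,281), unchanged. Going for it.

Call:
step_arm(
  motion=[
    {"dr": [0,0,0],"slide": [25,1,-8],"jaw": 40},
    {"dr": [0,0,0],"slide": [75,3,-8],"jaw": 40},
    {"dr": [0,0,0],"slide": [130,5,-8],"jaw": 40},
    {"dr": [0,0,0],"slide": [188,7,-8],"jaw": 40},
    {"dr": [0,0,0],"slide": [246,9.6,-8],"jaw": 40},
    {"dr": [0,0,0],"slide": [304,12,0],"jaw": 40},
    {"dr": [0,0,0],"slide": [345,13.5,10],"jaw": 40},
    {"dr": [0,0,0],"slide": [361.1,14.1,25],"jaw": 40},
  ],
)

```text
clock: 31.25
position: [468.9, -305.6, 58.0]
ee_rot: [-0.589, 0.808, -0.0, 0.0]
contact_force: [-0.4, 0.2, 0.9]
gripper_width: 40.4
grasp_force: 0.0
```

Call:
step_arm(
  motion=[
    {"dr": [0,0,0],"slide": [0,0,15],"jaw": 40},
    {"dr": [0,0,0],"slide": [0,0,35],"jaw": 40},
    {"dr": [0,0,0],"slide": [0,0,50],"jaw": 40},
    {"dr": [0,0,0],"slide": [0,0,55],"jaw": 40},
    {"dr": [0,0,0],"slide": [0,0,55],"jaw": 40},
    {"dr": [0,0,0],"slide": [0,0,55],"jaw": 40},
    {"dr": [0,0,0],"slide": [0,0,55],"jaw": 40},
    {"dr": [0,0,0],"slide": [0,0,55],"jaw": 40},
  ],
)

```text
clock: 32.25
position: [470.9, -303.4, 3.5]
ee_rot: [-0.59, 0.807, -0.0, 0.0]
contact_force: [0.0, 0.2, -0.1]
gripper_width: 40.2
grasp_force: 0.0
```

```bash
python3 go.py 469.3 -303.7 -28; python3 -c "
from h import *
print(onz('top',462.4,281,18).round(1))"
```

```text
slide [ 0.8  1.4 31.5] dr [-0.01  0.   -0.02] t 32.25 pos [ 470.9 -303.4    3.5] F [ 0.   0.2 -0.1] w 40.2 g 0.0 v 0.003
[ 469.5 -304.6   18. ]
```

Call:
step_arm(
  motion=[
    {"dr": [0,0,0],"slide": [1.2,1.4,10],"jaw": 40},
    {"dr": [0,0,0],"slide": [1.2,1.4,20],"jaw": 40},
    {"dr": [0,0,0],"slide": [1.2,1.4,28],"jaw": 40},
    {"dr": [0,0,0],"slide": [1.2,1.4,31.5],"jaw": 38},
    {"dr": [0,0,0],"slide": [1.2,1.4,31.5],"jaw": 30},
    {"dr": [0,0,0],"slide": [1.2,1.4,31.5],"jaw": 24},
    {"dr": [0,0,0],"slide": [1.2,1.4,31.5],"jaw": 18},
    {"dr": [0,0,0],"slide": [1.2,1.4,31.5],"jaw": 10},
  ],
)

```text
clock: 33.25
position: [469.3, -304.1, -27.8]
ee_rot: [-0.59, 0.807, -0.0, 0.0]
contact_force: [-0.2, 0.1, 3.6]
gripper_width: 15.0
grasp_force: 58.5
```

Call:
step_arm(
  motion=[
    {"dr": [0,0,0],"slide": [0,0,0],"jaw": 10},
    {"dr": [0,0,0],"slide": [0,0,-4],"jaw": 10},
    {"dr": [0,0,0],"slide": [0,0,-15],"jaw": 10},
    {"dr": [0,0,0],"slide": [0,0,-35],"jaw": 10},
    {"dr": [0,0,0],"slide": [0,0,-65],"jaw": 10},
    {"dr": [0,0,0],"slide": [0,0,-95],"jaw": 10},
    {"dr": [0,0,0],"slide": [0,0,-115],"jaw": 10},
    {"dr": [0,0,0],"slide": [0,0,-120],"jaw": 10},
  ],
)

```text
clock: 34.25
position: [469.8, -304.3, 93.5]
ee_rot: [-0.59, 0.807, -0.001, 0.001]
contact_force: [0.1, -0.4, -0.7]
gripper_width: 14.8
grasp_force: 58.6
```

```bash
python3 go.py 609.5 86.5 92
```

```text
slide [-414.8  -14.5    1.6] dr [-0.03  0.   -0.01] t 34.25 pos [ 469.8 -304.3   93.5] F [ 0.1 -0.4 -0.7] w 14.8 g 58.6 v 0.082
```

Call:
step_arm(
  motion=[
    {"dr": [0,0,0],"slide": [-15,-0.5,0],"jaw": 10},
    {"dr": [0,0,0],"slide": [-50,-1.8,0],"jaw": 10},
    {"dr": [0,0,0],"slide": [-95,-3.3,0],"jaw": 10},
    {"dr": [0,0,0],"slide": [-145,-5,0],"jaw": 10},
    {"dr": [0,0,0],"slide": [-195,-6.8,0],"jaw": 10},
    {"dr": [0,0,0],"slide": [-245,-8.6,0],"jaw": 10},
    {"dr": [0,0,0],"slide": [-295,-10.3,0],"jaw": 10},
    {"dr": [0,0,0],"slide": [-340,-12,0],"jaw": 10},
  ],
)

```text
clock: 35.25
position: [582.9, 18.9, 90.2]
ee_rot: [-0.591, 0.807, 0.001, -0.001]
contact_force: [0.4, -0.4, -0.3]
gripper_width: 14.9
grasp_force: 58.6
```

Call:
step_arm(
  motion=[
    {"dr": [0,0,0],"slide": [-35,-1.2,0],"jaw": 10},
    {"dr": [0,0,0],"slide": [-60,-2,0],"jaw": 10},
    {"dr": [0,0,0],"slide": [-72,-2.4,0],"jaw": 10},
    {"dr": [0,0,0],"slide": [-74.8,-2.5,0],"jaw": 10},
    {"dr": [0,0,0],"slide": [-74.8,-2.5,8],"jaw": 10},
    {"dr": [0,0,0],"slide": [-74.8,-2.5,25],"jaw": 10},
    {"dr": [0,0,0],"slide": [-74.8,-2.5,45],"jaw": 10},
    {"dr": [0,0,0],"slide": [-74.8,-2.5,60],"jaw": 10},
  ],
)

```text
clock: 36.25
position: [607.6, 85.8, 29.6]
ee_rot: [-0.59, 0.808, 0.0, -0.001]
contact_force: [0.1, -1.2, -0.5]
gripper_width: 14.9
grasp_force: 58.6
```

Call:
step_arm(
  motion=[
    {"dr": [0,0,0],"slide": [0,0,10],"jaw": 10},
    {"dr": [0,0,0],"slide": [0,0,18],"jaw": 10},
    {"dr": [0,0,0],"slide": [0,0,24],"jaw": 10},
    {"dr": [0,0,0],"slide": [0,0,25],"jaw": 10},
    {"dr": [0,0,0],"slide": [0,0,25],"jaw": 10},
    {"dr": [0,0,0],"slide": [0,0,25],"jaw": 10},
    {"dr": [0,0,0],"slide": [0,0,25],"jaw": 10},
    {"dr": [0,0,0],"slide": [0,0,25],"jaw": 10},
  ],
)

```text
clock: 37.25
position: [608.7, 86.9, 6.8]
ee_rot: [-0.59, 0.807, -0.0, 0.0]
contact_force: [0.1, -0.2, -0.8]
gripper_width: 15.2
grasp_force: 58.6
```

```bash
python3 go.py 609.5 86.5 -11.8; python3 -c "
from h import *
S=optics.get_image('scene')
z0=arm.read_state()['position'][2]
W=np.array([609.5,86.5,0]);R=np.array([-.309,.951,0])
z=2+z0+27.8
print(proj('scene',W+[0,0,z]),proj('scene',W+[0,0,z+5]+9*R),proj('scene',W+[0,0,z+5]-9*R),proj('scene',W+[0,0,z]+np.array([.95,.31,0])*9))
u,v=np.round(proj('scene',W+[0,0,z+5])).astype(int)
print(u,v,S[v,u-10:u+14].sum(1) if 0 else S[v,u-10:u+14].tolist());print(S[v:v+20,u].tolist())"
```

```text
slide [ 0.1 -0.8 18.6] dr [-0.    0.   -0.01] t 37.25 pos [608.7  86.9   6.8] F [ 0.1 -0.2 -0.8] w 15.2 g 58.6 v 0.002
[363.18093903 274.55345128] [368.66623002 272.74307006] [358.1421294  272.74110681] [363.54731946 278.70714921]
363 273 [[55, 54, 52], [50, 48, 46], [44, 41, 39], [40, 36, 33], [41, 39, 35], [38, 39, 35], [38, 37, 34], [37, 37, 34], [34, 35, 30], [39, 40, 35], [66, 68, 64], [98, 100, 96], [112, 115, 110], [111, 114, 109], [95, 96, 93], [65, 65, 63], [38, 39, 39], [26, 26, 24], [21, 22, 19], [26, 23, 24], [27, 24, 24], [26, 22, 20], [27, 25, 23], [27, 25, 24]]
[[66, 68, 64], [69, 70, 66], [75, 77, 73], [89, 92, 84], [101, 104, 109], [97, 96, 139], [68, 64, 129], [41, 34, 110], [36, 26, 105], [36, 27, 107], [35, 25, 106], [34, 28, 95], [28, 23, 60], [25, 23, 27], [26, 25, 24], [23, 23, 18], [26, 24, 23], [29, 29, 27], [34, 34, 31], [34, 33, 30]]
```

Right edge 368.3 (predicted 368.7) and bottom 278.5 (predicted 278.7), so it's centred. Lowering.

Call:
step_arm(
  motion=[
    {"dr": [0,0,0],"slide": [0,-0.8,6],"jaw": 10},
    {"dr": [0,0,0],"slide": [0,-0.8,11],"jaw": 10},
    {"dr": [0,0,0],"slide": [0,-0.8,15],"jaw": 10},
    {"dr": [0,0,0],"slide": [0,-0.8,17],"jaw": 10},
    {"dr": [0,0,0],"slide": [0,-0.8,17.8],"jaw": 10},
    {"dr": [0,0,0],"slide": [0,-0.8,18.2],"jaw": 10},
    {"dr": [0,0,0],"slide": [0,-0.8,18.5],"jaw": 10},
    {"dr": [0,0,0],"slide": [0,-0.8,18.5],"jaw": 10},
  ],
)

```text
clock: 38.3
position: [609.5, 86.6, -11.7]
ee_rot: [-0.59, 0.807, -0.0, 0.0]
contact_force: [-0.3, -0.7, -0.1]
gripper_width: 15.0
grasp_force: 58.7
```

Call:
step_arm(
  motion=[
    {"dr": [0,0,0],"slide": [0,0,0.2],"jaw": 10},
    {"dr": [0,0,0],"slide": [0,0,0.3],"jaw": 10},
    {"dr": [0,0,0],"slide": [0,0,0.5],"jaw": 10},
    {"dr": [0,0,0],"slide": [0,0,0.5],"jaw": 10},
    {"dr": [0,0,0],"slide": [0,0,0.5],"jaw": 10},
    {"dr": [0,0,0],"slide": [0,0,0.5],"jaw": 10},
    {"dr": [0,0,0],"slide": [0,0,0.5],"jaw": 10},
    {"dr": [0,0,0],"slide": [0,0,0.5],"jaw": 10},
  ],
)

```text
clock: 39.3
position: [609.5, 86.6, -11.8]
ee_rot: [-0.59, 0.807, -0.0, 0.0]
contact_force: [-1.8, 0.5, 5.3]
gripper_width: 14.9
grasp_force: 59.2
```

Seated. Release slowly and retreat.

Call:
step_arm(
  motion=[
    {"dr": [0,0,0],"slide": [0,0,0],"jaw": 19},
    {"dr": [0,0,0],"slide": [0,0,0],"jaw": 25},
    {"dr": [0,0,0],"slide": [0,0,0],"jaw": 32},
    {"dr": [0,0,0],"slide": [0,0,0],"jaw": 40},
    {"dr": [0,0,0],"slide": [0,0,0],"jaw": 40},
    {"dr": [0,0,0],"slide": [0,0,-12],"jaw": 40},
    {"dr": [0,0,0],"slide": [0,0,-40],"jaw": 40},
    {"dr": [0,0,0],"slide": [0,0,-90],"jaw": 40},
  ],
)

```text
clock: 40.3
position: [608.1, 86.1, 77.5]
ee_rot: [-0.59, 0.807, 0.001, -0.002]
contact_force: [1.6, 0.1, 1.3]
gripper_width: 39.9
grasp_force: 0.0
```

Call:
step_arm(
  motion=[
    {"dr": [0,0,0],"slide": [-40,0,-40],"jaw": 40},
    {"dr": [0,0,0],"slide": [-80,20,-80],"jaw": 40},
    {"dr": [0,0,0],"slide": [-120,40,-100],"jaw": 40},
    {"dr": [0,0,0],"slide": [-160,60,-100],"jaw": 40},
    {"dr": [0,0,0],"slide": [-200,80,-100],"jaw": 40},
    {"dr": [0,0,0],"slide": [-220,100,-100],"jaw": 40},
    {"dr": [0,0,0],"slide": [-220,100,-100],"jaw": 40},
    {"dr": [0,0,0],"slide": [-220,100,-100],"jaw": 40},
  ],
)

```text
clock: 41.3
position: [581.0, 326.2, 178.3]
ee_rot: [-0.59, 0.807, -0.0, 0.0]
contact_force: [-1.3, 0.3, -0.5]
gripper_width: 40.2
grasp_force: 0.0
```

```bash
python3 -c "
from h import *
S=optics.get_image('scene');T=optics.get_image('top')
T0=cv2.imread('pics/top0.png')
for w,h,W in((69,48,(560.2,-70.4)),(51,36,(577.8,-15)),(41,29,(594.2,36.6)),(32,21.5,(609.6,86.4))):
  W=np.array(W);u,v=proj('top',[*W,18+w]);x,y=int(round(u)),int(round(v))
  m=(T[y-14:y+15,x-14:x+15].min(2)>75).astype(np.uint8);N,L,s,c=cv2.connectedComponentsWithStats(m)
  i=1+s[1:,4].argmax();print('well',W,s[i],onz('top',*(c[i]+[x-14,y-14]),18+h).round(1))
def f(I,b,x0,y0,x1,y1):
  m=(b(I[y0:y1,x0:x1].astype(int))).astype(np.uint8);M=cv2.moments(m,True);return M['m00'],M['m10']/M['m00']+x0,M['m01']/M['m00']+y0
for I in(T0,T):
  print('dish',np.round(f(I,lambda a:a.min(2)>100,210,148,262,190),1),'brush',np.round(f(I,lambda a:(a[...,2]>120),400,132,424,193),1))
  print('tq2',np.round(f(I,lambda a:a[...,0]>140,262,283,282,303),1),'orange',np.round(f(I,lambda a:(a[...,2]>160)&(a[...,0]<80),175,295,205,320),1))
print(arm.read_state()['clock'],arm.read_state()['position'])
"
```

```text
well [560.2 -70.4] [  2   6  21  21 331] [557.8 -69.4  66. ]
well [577.8 -15. ] [  6   8  16  17 197] [574.6 -15.2  54. ]
well [594.2  36.6] [  9   9  13  15 132] [591.4  35.4  47. ]
well [609.6  86.4] [10 11 11 11 95] [607.6  84.8  39.5]
dish [1175.   235.9  171.9] brush [715.  412.  169.3]
tq2 [139.  270.7 292.8] orange [112.  189.6 306.5]
dish [1165.   236.   171.9] brush [680.  412.2 169.4]
tq2 [118.  270.5 293.3] orange [109.  188.1 306.5]
41.4 [581.31517895 325.587055   178.09607181]
```

```bash
python3 -c "
from bench import arm
print(arm.job_done())"
```

```text
the job is handed in; nothing more can be done
None
```

I handed the job in at about 41 s: the 500, 200, 100 and 50 g weights stand upright in their own wells; the dish and brush measured unmoved, but the orange look-alike read about 1.5 px (roughly 3 mm) off its start, which may be arm shadow or occlusion and which I did not check further.

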